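True up a shelf tray's loose corner with a square

ROBOT

A 6-joint arm with a two-finger parallel gripper is mounted at the origin on the work surface. World frame = base frame: x ahead of the robot, y to its left, z up, the work surface at z = 0. Lengths are in m, angles in rad, forces in N, time in s.
With the tool pointing down it reaches from about 0.325 to 0.775 m from the base axis. Payload 5.5 kg.
Tool frame: the origin (TCP) lies at the centre of the arm's flange, where the gripper is bolted on; the fingertips stand 173 mm ahead of it and the grasp point (between the pads) lies 155 mm ahead of it; z points along the fingers, y is the line along which they close (so a half turn about z gives the same grasp; the last joint's range is limited). The gripper opens to 85 mm and grips with 20 to 120 N. Pads are 22 mm wide; open, the fingers measure 114 mm over their backs; the gripper's body (76 mm by 85 mm) begins 54 mm behind the grasp point. The pads swing forward as they close: fully open they stand 13 mm farther back than shut.
Start: joints at [1.278, 0.091, 1.231, -0, 1.82, -0.057], TCP at [0.14, 0.583, 0.405] pointing down, gripper open.
Joint ranges: [-2.87, 2.87], [-0.86, 2.18], [0.17, 2.46], [-1.51, 4.65], [0.06, 2.69], [-2.65, 2.65]. Speed limits (rad/s): [2.57, 2.57, 3.01, 3.14, 3.14, 3.14].

INTERFACE

Orientations are given as a unit quaternion [x, y, z, w].
In Python, from plant import env gives the robot as it stands.
- The arm moves only by the tool step_arm, never from a script. Its argument "steps" is a list of rows, each a list of 4 numbers: the shift along the tool's x, y, z in cm, then the turn about the tool's z in degrees. A call has 1 to 12 rows; each row is the pose to reach, as a shift and turn from the pose commanded when the call began, along the tool's axes at that moment; what a row does not reach only later rows make up. A row lasts 1/10 s, in which the tool goes at most 50 mm and 8.59 degrees, less where a joint would pass 70% of its speed; a pose out of reach is approached as far as the arm can. A call with a gripper value outside its range is refused whole. "gripper" is the opening, from 0 (shut) to 1 (fully open), set as the call begins (left out, the last holds). The fingers move at their own pace and stop on an object; "squeeze" is the grip in N (left out, the last holds). Time passes only in rows, so rows that repeat a pose let the fingers close. It gives the time, the measured TCP pose, the force, the opening and the grip force at its end, in the units of the state.
- env.observe(): the state, without advancing time (a new reading comes with each control period).
- env.snapshot(name): name is "side" or "top" or "wrist"; returns the picture (420x560x3 uint8, red, green, blue); there is no depth.
- env.camera_params(name): a dict with "mtx" (3x3 intrinsics, pixels), "extrinsics" (4x4, takes a point from camera to world coordinates). Camera axes: x right, y up, looking along -z (the intrinsics and any distortion apply to the point x, -y, -z); pixel columns grow to the right and rows downward; lengths in m; the calibration is good to about 2 mm. A picture is of the moment at which its call begins: read the wrist's pose just before it. camera_params takes no time and is no camera call; for the wrist camera it gives the pose at the moment of the call.
- env.hand_in(): hands the job in; it is judged then, once.
Trained networks look in the newest picture that a camera, given by its name, has taken for a name from the list of things; names that differ only in an ending like _2 or _b are one class to them, and where a whole thing is asked for, a point or a joint stands for the part that bears it (a point fixed in the world has none). Each returns a list of dicts, best first, with "p" (0 to 1); they miss things now and then, are a little off and sometimes report something else, mostly with a low value. They report only what shows in the picture. A call takes as long as a camera call. They do not tell look-alikes from the thing itself.
- env.outline_of(camera, target): "region" (420x560 bool, what is visible of it) and "bbox" ([left, top, width, height] in pixels, round what is visible of it).
- env.tip_of(camera, target): "xy" ([column, row] in pixels: a listed point, or the origin of a listed thing).
The state is a dict: "time_s": time; "joint_positions": joint angles; "joint_velocities": joint speeds; "tau": joint torques, N m; "tcp_pos": TCP position; "orientation": TCP orientation; "ft_force": force on the tool from outside, world axes, zero at the start; "moment": the same for the moment, N m; "opening": opening from 0.0 (shut) to 1.0 (fully open); "grasp_force": force on a finger pad.
Only numpy, scipy, OpenCV 4.12 (cv2) and the standard library are available. Lean on these libraries where they do the work, as an engineer would, in place of code of your own. Each camera call takes 0.05 s, during which the arm holds its last target. There are 200 camera calls.

TASK

The grey shelf tray with white rims has one loose side rim that leans inwards on its corner rivet. Take the metal square by its wooden handle and press its two outer edges into the tray's inside corner, against the fixed back rim and the loose side rim at once, so that the rim swings out and both edges sit flush with no gap; keep a steady push of about 10 N on each rim (never over 30 N) for two seconds. Then draw the square out without disturbing the now right-angled corner and lay it flat on the chopping board again, touching the loose rim with the square only and leaving the other kitchen things alone.

Things in the scene. Friction and masses are not known exactly. Their poses are not given: they have to be found in the camera images.
- frame: grey shelf tray, fixed to the table; sheet 190 x 200 x 3 mm. Origin: its inside corner, at table height. x points square into the back rim (inner face: plane x = 0); y runs along that rim away from the corner; the tray's inside is x < 0, y > 0. The side rim runs along -x; its rivet sits tight in a slot, so its inner face, when square, is a plane anywhere from y = -5 to y = +5 mm (not measured)
- back_rim: fixed, rigid white back rim of the tray, 6 mm thick, inner face on the tray's plane x = 0, from y = 0 to y = 184 mm, standing from 3 mm to 33 mm above the table. Same origin and axes as the tray. Bare painted metal: sliding the square along either rim under load adds friction to the force felt
- side_rim (a joint): angle of the loose white side rim about its upright rivet: 0 = square to the back rim, positive = leaning inwards, negative = too far out; stops at -0.08 and 0.16. The stiff rivet takes 0.4 N m to turn and stays where left (120 mm from the corner it yields to 3 to 4 N; close to the rivet it hardly does). Rim 6 mm thick, 160 mm long, 3 to 33 mm above the table; inner face in line with the rivet
- square: L-shaped aluminium square, 0.2-0.35 kg, lying flat. Origin: the outer corner of the L, on the underside. One leg runs along +y, outer edge on plane x = 0 (for the back rim), the other along -x, outer edge on plane y = 0 (for the side rim). Legs 22 mm wide, 15 mm thick, from 14 to 120 mm from the corner, which is cut away. Seated, its axes agree with the tray's
- square_grip (a point): grip point in the square's upright wooden handle, which is 24 x 24 mm with sides parallel to the legs, from 12 to 60 mm above the underside; this point is 42 mm in from both outer edges (-42, 42) and 45 mm above the underside
- square_back_heel (a point): on the outer edge of the leg for the back rim, at its end near the corner: (0, 14, 7.5) mm in the square
- square_back_toe (a point): on the same edge at its far end: (0, 120, 7.5) mm
- square_side_heel (a point): on the outer edge of the leg for the side rim, at its end near the corner: (-14, 0, 7.5) mm
- square_side_toe (a point): on the same edge at its far end: (-120, 0, 7.5) mm
- board: fixed light wooden chopping board, 240 (x) x 220 (y) x 18 mm, origin at the centre of its underside
- bowl: white ceramic bowl, 140 mm across, 60 mm high, origin under its centre, to be left alone
- colander: orange plastic colander, 190 mm across (240 over its handles), 80 mm high, origin under its centre, to be left alone
- spoon_a: stainless steel spoon lying on the table, to be left alone
- spoon_b: another stainless steel spoon lying on the table, to be left alone
- jar: closed glass spice jar, 48 mm across, 90 mm high, origin under its centre, to be left alone
- lid: steel pot lid with a knob, 160 mm across, 36 mm high, origin under its centre, to be left alone
There are look-alikes about, which are no part of the job. Leave any blue, orange or purple look-alike of the square alone.

How it is judged:
By the outcome, as a careful person would: the job done as asked, in the order asked, and still so for the second after the job is handed in, with the robot touching nothing.
It also fails if it takes over 72 s, if anything falls off the work surface, if the arm or the gripper's body presses on something with over 40 N, if the wrist force passes 120 N, or if a joint passes its speed limit or range.

## Working session

There is one attempt and no reset: what is moved stays moved. The work goes in short steps, Python scripts to look and compute and a tool call to move; the robot and the scene stay as the last step left them, time stands still between calls to the robot, and variables do not carry over. Pictures are saved under pics/ and viewed, at most 10 in all, crops included, and the job is handed in when it is done.

Besides the shell and the picture viewer there is one more tool, called after "Request:" as a command line: name --pt "numbers of a row" for each row, then --argument value for the rest. step_arm: Moves the arm, as the interface text tells. Its arguments: {"type":"object","properties":{"steps":{"type":"array","items":{"type":"array","items":{"type":"number"}}},"gripper":{"type":"number"},"squeeze":{"type":"number"}},"required":["steps"]}

```bash
ls; mkdir -p pics; cat > h.py <<'E'
import numpy as np, cv2
from plant import env
from scipy.spatial.transform import Rotation as R
def pix2plane(cam,uv,z,P=None):
    P=P or env.camera_params(cam); K=np.array(P["mtx"]);E=np.array(P["extrinsics"])
    uv=np.atleast_2d(np.array(uv,float)); d=np.c_[uv,np.ones(len(uv))]@np.linalg.inv(K).T
    d=d*[1,-1,-1]; d=d@E[:3,:3].T; o=E[:3,3]
    return (o+d*((z-o[2])/d[:,2])[:,None])[:,:2]
def w2pix(cam,p,P=None):
    P=P or env.camera_params(cam); K=np.array(P["mtx"]);E=np.array(P["extrinsics"])
    c=(np.atleast_2d(p)-E[:3,3])@E[:3,:3]; c=c*[1,-1,-1]; q=c@K.T; return q[:,:2]/q[:,2:]
def snap(cam,name):
    im=env.snapshot(cam); cv2.imwrite(f"pics/{name}.png",im[...,::-1]); return im
E
python3 - <<'E'
from h import *
s=env.observe(); print({k:np.round(v,3).tolist() for k,v in s.items()})
a=snap("top","top0");b=snap("side","side0")
for c in("top","side"):
    P=env.camera_params(c);print(c,P.keys(),np.round(P["mtx"],1).tolist(),np.round(P["extrinsics"],3).tolist())
for t in("square_grip","square_back_heel","square_back_toe","square_side_heel","square_side_toe","frame","board","square"):
    print(t,[(np.round(r["xy"],1).tolist(),round(r["p"],2)) for r in env.tip_of("top",t)][:4])
E
```

```text
pics
{'time_s': 0.0, 'joint_positions': [1.278, 0.092, 1.232, -0.0, 1.82, -0.057], 'joint_velocities': [-0.001, 0.001, -0.0, 0.001, -0.001, -0.001], 'tau': [0.001, -45.873, -41.803, -0.0, 0.012, -0.0], 'tcp_pos': [0.14, 0.583, 0.404], 'orientation': [0.118, 0.993, -0.001, -0.0], 'ft_force': [0.177, 0.131, 0.154], 'moment': [0.028, 0.007, -0.039], 'grasp_force': 0.0, 'opening': 0.999}
top dict_keys(['mtx', 'extrinsics']) [[381.2, 0.0, 286.6], [0.0, 381.2, 209.1], [0.0, 0.0, 1.0]] [[0.007, 0.99, -0.142, 0.338], [-1.0, 0.01, 0.018, 0.129], [0.019, 0.142, 0.99, 1.29], [0.0, 0.0, 0.0, 1.0]]
side dict_keys(['mtx', 'extrinsics']) [[496.0, 0.0, 275.2], [0.0, 496.0, 212.0], [0.0, 0.0, 1.0]] [[0.744, 0.484, -0.461, -0.109], [-0.668, 0.545, -0.506, -0.578], [0.006, 0.685, 0.729, 1.08], [0.0, 0.0, 0.0, 1.0]]
square_grip [([220.9, 216.2], 0.92), ([133.7, 208.1], 0.73), ([315.0, 254.8], 0.68), ([228.3, 303.9], 0.63)]
square_back_heel [([245.7, 291.4], 0.8), ([121.7, 212.3], 0.72), ([236.3, 220.4], 0.64), ([237.3, 214.1], 0.59)]
square_back_toe [([138.1, 238.7], 0.94), ([209.1, 199.6], 0.92), ([321.2, 287.0], 0.79), ([214.0, 281.1], 0.67)]
square_side_heel [([239.7, 299.2], 0.63), ([122.4, 207.1], 0.6), ([237.2, 217.6], 0.58), ([297.7, 253.7], 0.56)]
square_side_toe [([322.4, 230.5], 0.92), ([149.9, 188.7], 0.8), ([231.9, 329.1], 0.6), ([223.3, 246.7], 0.56)]
frame [([352.2, 168.3], 0.62)]
board [([229.6, 222.2], 0.86)]
square [([239.9, 215.6], 0.95), ([248.6, 295.7], 0.93), ([119.0, 206.8], 0.84), ([297.7, 258.9], 0.7)]
```

View pics/top0.png

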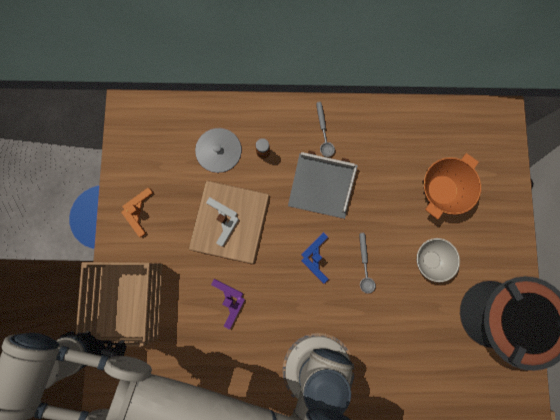

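The top view shows four L-shaped squares:
- silver with a wooden handle, on the board at (222,218)
- blue at (316,257)
- orange at (135,212)
- purple at (229,302)

By the description it must be the silver one on the board. The tray is at (323,185), with its corner at about (355,165). The back rim is the upper one and the loose rim is the right one.

```bash
python3 - <<'E'
from h import *
print("grip",pix2plane("top",[220.9,216.2],.063))
q=pix2plane("top",[[236.3,220.4],[209.1,199.6],[223.3,246.7],[239.9,215.6]],.0255);print(q)
print("corner",pix2plane("top",[352.2,168.3],.0), "rim tops",pix2plane("top",[[355,165],[304,155],[345,213]],.033))
print("board",pix2plane("top",[229.6,222.2],0))
s=env.observe();Rt=R.from_quat(s["orientation"]).as_matrix();print(Rt.round(3))
E=np.array(env.camera_params("wrist")["extrinsics"]);print(E.round(3),np.array(env.camera_params("wrist")["mtx"]).round(1).tolist())
im=cv2.imread("pics/top0.png");cv2.imwrite("pics/c0.png",cv2.resize(im[140:270,180:380],None,fx=4,fy=4,interpolation=2))
E
```

```text
grip [[0.48880244 0.31937341]]
[[0.47981866 0.27361403]
 [0.54906428 0.36639067]
 [0.39223629 0.31408093]
 [0.49604187 0.26205051]]
corner [[ 0.66917168 -0.1217257 ]] rim tops [[ 0.6723401  -0.12506305]
 [ 0.70516379  0.04861194]
 [ 0.50728133 -0.08857016]]
board [[0.47631524 0.29905062]]
[[-0.972  0.234 -0.   ]
 [ 0.234  0.972 -0.   ]
 [ 0.    -0.    -1.   ]]
[[ 0.234 -0.934 -0.271  0.071]
 [ 0.972  0.225  0.065  0.6  ]
 [ 0.    -0.279  0.96   0.373]
 [ 0.     0.     0.     1.   ]] [[339.6, 0.0, 277.8], [0.0, 339.6, 213.2], [0.0, 0.0, 1.0]]
```

View pics/c0.png

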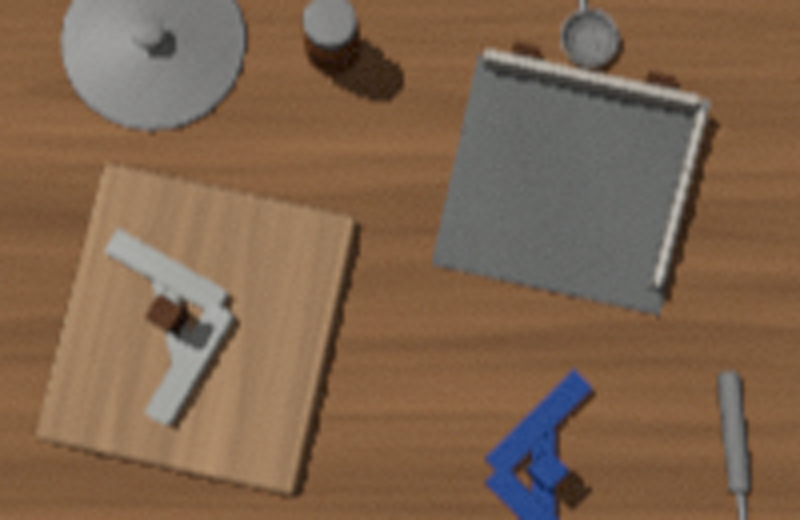

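Crop: the silver L lies on the board, its brown handle at crop (165,313) and its corner at (235,310) pointing right. The loose rim leans slightly inwards. I'll move above the silver square for a close look.

Request:
step_arm --pt "-3 -1.3 0.5 1" --pt "-7 -3.1 1 2.5" --pt "-11 -4.9 2 4" --pt "-15.5 -7 3 5.5" --pt "-20 -9 4 7" --pt "-24.5 -11 5 9" --pt "-29 -13 6 10.5" --pt "-33 -15 7 12" --pt "-37 -16.7 7.5 13.5" --pt "-39.4 -17.8 7.5 13.5" --pt "-39.4 -17.8 7.5 13.5" --pt "-39.4 -17.8 7.5 13.5" --gripper 1

```text
time_s: 1.7
tcp_pos: [0.4819, 0.318, 0.3296]
orientation: [0.234, 0.972, 0.0, -0.0]
ft_force: [-0.8, 1.0, -0.1]
opening: 1.002
grasp_force: 0.0
```

```bash
cat > look.py <<'E'
import sys
from h import *
name,z0=sys.argv[1],float(sys.argv[2])
s=env.observe();P=env.camera_params("wrist");snap("wrist",name)
print(s["time_s"],s["tcp_pos"].round(4) if hasattr(s["tcp_pos"],"round") else s["tcp_pos"],R.from_quat(s["orientation"]).as_matrix()[:2,:2].round(3).tolist(),np.round(s["ft_force"],2),np.round(s["moment"],3))
for t,h in(("square_grip",.045),("square_back_heel",.0075),("square_back_toe",.0075),("square_side_heel",.0075),("square_side_toe",.0075),("square",0)):
    print(t,[(np.round(r["xy"],1).tolist(),round(r["p"],2),pix2plane("wrist",r["xy"],z0+h,P).round(4)[0].tolist()) for r in env.tip_of("wrist",t)][:2])
E
python3 look.py w1 .018
```

```text
1.7 [0.4819 0.318  0.3296] [[-0.89, 0.455], [0.455, 0.89]] [-0.83  0.96 -0.14] [0.009 0.002 0.05 ]
square_grip [([276.5, 217.1], 0.57, [0.4814, 0.3169])]
square_back_heel [([245.4, 251.0], 0.83, [0.5064, 0.2737])]
square_back_toe [([364.9, 254.4], 0.86, [0.5564, 0.3644])]
square_side_heel [([233.9, 246.4], 0.72, [0.4982, 0.267]), ([229.8, 235.3], 0.62, [0.4878, 0.2688])]
square_side_toe [([230.0, 105.4], 0.68, [0.3958, 0.3207])]
square [([231.8, 245.5], 0.84, [0.4988, 0.2635])]
```

View pics/w1.png

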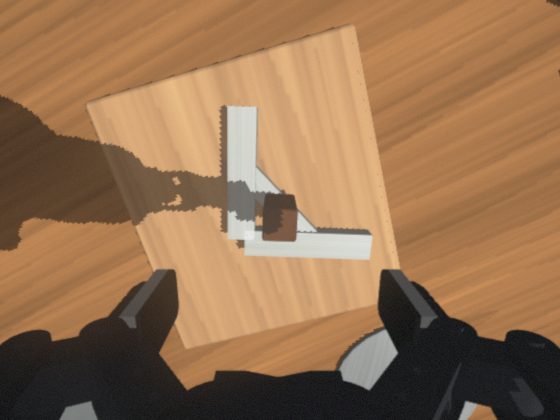

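The wrist view shows the silver square centred, with its handle at (280,217) between the open fingers and its legs parallel to the tool axes. The measured grip is (0.482,0.318), so I go straight down and grip.

Request:
step_arm --pt "0 0 1.5 0.5" --pt "0 0 3.5 1" --pt "0 0 5.5 1" --pt "0 0 7.5 1" --pt "0 0 9.2 1" --pt "0 0 10.4 1" --pt "0 0 11.1 1" --pt "0 0 11.1 1" --pt "0 0 11.1 1"

```text
time_s: 2.95
tcp_pos: [0.4818, 0.3184, 0.2193]
orientation: [0.242, 0.97, 0.0, 0.0]
ft_force: [-0.7, -0.1, -1.4]
opening: 1.004
grasp_force: 0.0
```

Request:
step_arm --pt "0 0 0 0" --pt "0 0 0 0" --pt "0 0 0 0" --pt "0 0 0 0" --pt "0 0 0 0" --pt "0 0 0 0" --pt "0 0 0 0" --pt "0 0 0 0" --pt "0 0 0 0" --pt "0 0 0 0" --gripper 0 --squeeze 70

```text
time_s: 3.95
tcp_pos: [0.4818, 0.3184, 0.2192]
orientation: [0.242, 0.97, 0.0, 0.0]
ft_force: [0.0, -0.6, 5.5]
opening: 0.268
grasp_force: 69.6
```

Request:
step_arm --pt "0 0 -0.5 0" --pt "0 0 -2 0" --pt "0 0 -4 0" --pt "0 0 -6.5 0" --pt "0 0 -9 0" --pt "0 0 -11 0" --pt "0 0 -12 0" --pt "0 0 -12 0" --pt "0 0 -12 0"

```text
time_s: 4.85
tcp_pos: [0.4816, 0.3183, 0.3377]
orientation: [0.242, 0.97, -0.001, -0.001]
ft_force: [-0.2, 0.2, -3.1]
opening: 0.272
grasp_force: 68.8
```

```bash
python3 look.py w2 .138; python3 - <<'E'
from h import *
snap("top","top1");P=env.camera_params("top")
for t in("frame","back_rim","side_rim"):
    print(t,[(np.round(r["xy"],1).tolist(),round(r["p"],2),pix2plane("top",r["xy"],0.).round(4)[0].tolist()) for r in env.tip_of("top",t)][:2])
    for r in env.outline_of("top",t)[:1]:
        m=r["region"].astype(np.uint8);print(r["p"],r["bbox"],m.sum())
        c=max(cv2.findContours(m,0,2)[0],key=cv2.contourArea);b=cv2.boxPoints(cv2.minAreaRect(c));print(pix2plane("top",b,.033 if t!="frame" else .003).round(4).tolist())
E
```

```text
4.85 [0.4816 0.3183 0.3377] [[-0.883, 0.47], [0.47, 0.883]] [-0.21  0.18 -3.09] [-0.009  0.042  0.007]
square_grip [([276.4, 298.7], 0.86, [0.4819, 0.3169])]
square_back_heel []
square_back_toe []
square_side_heel [([201.7, 307.8], 0.94, [0.4872, 0.2684])]
square_side_toe [([191.0, 102.3], 0.88, [0.3955, 0.3192])]
square []
frame [([351.7, 170.3], 0.85, [0.662, -0.1199]), ([355.2, 170.4], 0.37, [0.6618, -0.1321])]
0.63 [286.7, 152.4, 70.7, 65.5] 3292
[[0.5347, 0.1069], [0.74, 0.0614], [0.6942, -0.1402], [0.4904, -0.0902]]
back_rim [([355.4, 170.2], 0.73, [0.6625, -0.1328]), ([322.5, 131.6], 0.4, [0.8008, -0.0188])]
0.7 [304.7, 153.8, 45.6, 15.8] 234
[[0.699, 0.0609], [0.715, 0.0574], [0.6752, -0.1197], [0.6593, -0.1159]]Traceback (most recent call last):
  File "<stdin>", line 4, in <module>
ValueError: it knows: back_rim, board, bowl, colander, frame, jar, lid, spoon, square, square_back_heel, square_back_toe, square_grip, square_side_heel, square_side_toe
```

View pics/w2.png

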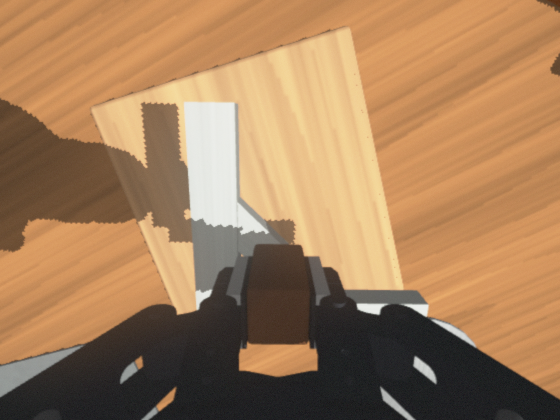

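Held level and square to the fingers: the side leg shows at columns 185–237 and the handle at (278,290). Next I go to a viewpoint beside the tray corner.

Request:
step_arm --pt "-2 -1 0 -1" --pt "-5 -2.5 0 -2.5" --pt "-9 -4.4 0 -4.5" --pt "-13 -6.3 0 -6.5" --pt "-17 -8.3 0 -8.5" --pt "-21 -10.2 0 -10.5" --pt "-25 -12.1 0 -12.5" --pt "-29 -14 0 -14.5" --pt "-33 -16 0 -16" --pt "-35.5 -17.2 0 -16.5" --pt "-36.4 -17.6 0 -16.5" --pt "-36.4 -17.6 0 -16.5"

```text
time_s: 6.65
tcp_pos: [0.7209, -0.0092, 0.3378]
orientation: [0.101, 0.995, 0.0, -0.001]
ft_force: [-0.8, 1.0, -1.3]
opening: 0.272
grasp_force: 68.8
```

Request:
step_arm --pt "0 0 0 0" --pt "0 0 0 0" --pt "0 0 0 0"

```text
time_s: 6.95
tcp_pos: [0.7199, -0.0066, 0.3393]
orientation: [0.099, 0.995, 0.0, 0.0]
ft_force: [0.1, 0.4, -1.8]
opening: 0.273
grasp_force: 68.8
```

```bash
python3 - <<'E'
from h import *
s=env.observe();P=env.camera_params("wrist");im=snap("wrist","w3")
print(s["tcp_pos"],R.from_quat(s["orientation"]).as_matrix().round(3).tolist(),np.array(P["extrinsics"]).round(4).tolist(),s["ft_force"],s["moment"])
for t in("frame","back_rim"):
    print(t,[(np.round(r["xy"],1).tolist(),round(r["p"],2),pix2plane("wrist",r["xy"],0.,P).round(4)[0].tolist()) for r in env.tip_of("wrist",t)][:2])
E
```

```text
[ 0.71992716 -0.00655322  0.33925437] [[-0.98, 0.198, 0.0], [0.198, 0.98, 0.0], [-0.0, 0.0, -1.0]] [[0.1979, -0.9412, -0.2738, 0.6503], [0.9802, 0.1902, 0.0548, 0.0072], [0.0005, -0.2792, 0.9602, 0.3078], [0.0, 0.0, 0.0, 1.0]] [ 0.12229185  0.38139529 -1.81105271] [-0.01461011 -0.00034662 -0.01308148]
frame [([142.6, 169.9], 0.69, [0.6734, -0.1227])]
back_rim [([142.3, 166.7], 0.63, [0.6706, -0.1221])]
```

View pics/w3.png

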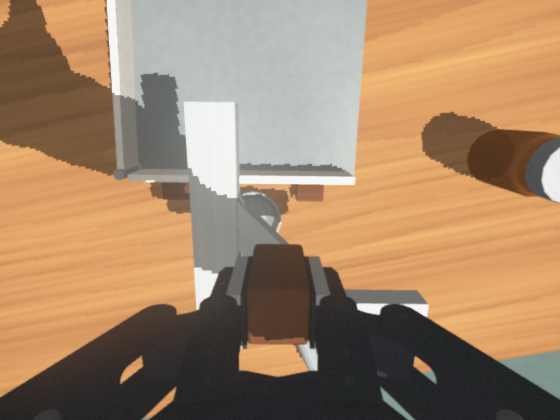

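```bash
python3 - <<'E'
import cv2
im=cv2.imread("pics/w3.png");cv2.imwrite("pics/c3.png",cv2.resize(im[0:195,100:365],None,fx=3,fy=3,interpolation=2))
for c in(145,170,260,300,345):print(c,im[155:190,c,1].tolist())
for r in(5,40,80,120,155):print(r,im[r,100:150,1].tolist())
E
```

```text
145 [100, 100, 101, 101, 102, 103, 100, 101, 100, 101, 101, 100, 102, 110, 126, 134, 135, 133, 136, 146, 162, 166, 165, 165, 166, 171, 186, 188, 165, 160, 165, 165, 162, 156, 154]
170 [109, 109, 108, 107, 107, 108, 109, 109, 110, 110, 111, 110, 110, 115, 128, 139, 140, 139, 139, 148, 163, 165, 168, 168, 167, 165, 153, 114, 83, 81, 78, 80, 78, 80, 80]
260 [199, 199, 201, 200, 201, 201, 201, 201, 186, 151, 124, 123, 122, 119, 123, 136, 148, 149, 148, 153, 191, 243, 247, 247, 247, 247, 247, 247, 243, 185, 167, 168, 172, 164, 133]
300 [197, 198, 196, 196, 196, 195, 196, 197, 193, 178, 122, 110, 110, 110, 113, 120, 136, 145, 142, 142, 154, 229, 247, 247, 247, 247, 247, 247, 247, 179, 117, 108, 110, 108, 110]
345 [213, 212, 212, 213, 210, 213, 212, 213, 210, 211, 212, 211, 209, 210, 204, 180, 167, 143, 141, 142, 145, 191, 245, 247, 247, 247, 247, 247, 247, 244, 184, 167, 168, 168, 169]
5 [168, 167, 169, 165, 164, 158, 157, 240, 247, 247, 247, 247, 247, 247, 246, 227, 197, 196, 196, 195, 194, 194, 197, 195, 196, 194, 192, 195, 196, 194, 192, 186, 185, 184, 183, 183, 184, 183, 185, 187, 186,
[... 326 characters left out ...]
5, 155, 155, 156, 155, 154, 136, 167, 243, 247, 247, 247, 247, 247, 247, 228, 192, 201, 201, 200, 200, 198, 197, 194, 198, 197, 196, 196, 197, 194, 190, 185, 185, 184, 185, 186, 188, 180, 136, 107, 103, 103, 103, 102, 100, 99]
120 [88, 91, 93, 91, 93, 90, 90, 93, 92, 91, 91, 92, 93, 103, 141, 156, 154, 155, 158, 158, 150, 129, 117, 117, 115, 116, 116, 118, 116, 117, 114, 116, 117, 120, 117, 115, 106, 98, 97, 99, 98, 101, 100, 102, 98, 100, 101, 101, 103, 102]
155 [89, 91, 93, 94, 95, 96, 97, 94, 95, 94, 95, 94, 93, 92, 98, 99, 135, 151, 155, 155, 156, 156, 151, 129, 119, 117, 117, 119, 116, 119, 119, 117, 117, 118, 120, 115, 118, 111, 104, 101, 101, 97, 100, 101, 99, 100, 100, 100, 101, 101]
```

View pics/c3.png

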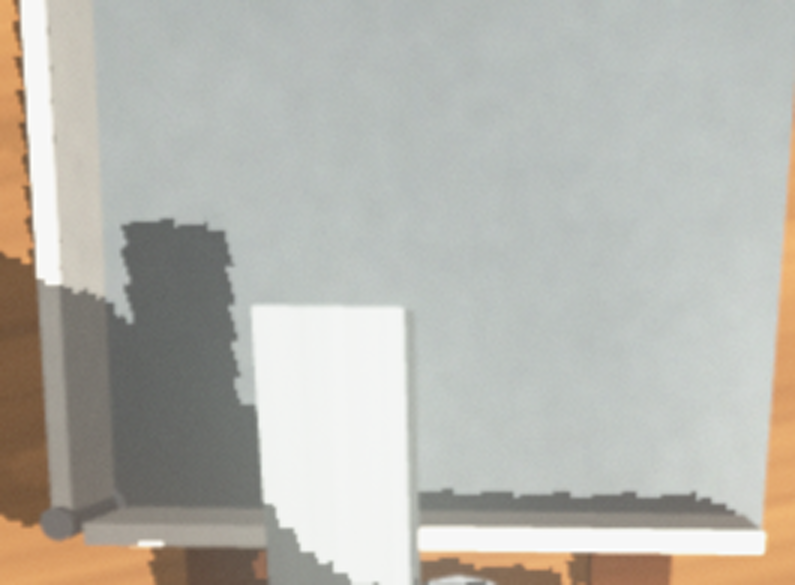

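The crop shows the back rim's inner top edge along row ≈175 (columns 145–345). The loose rim's inner top edge runs from column 115 (row 5) to column 123 (row 155). The rivet is at about (120,173).

```bash
cat > tray.py <<'E'
from h import *
E=np.array([[0.1979,-0.9412,-0.2738,0.6503],[0.9802,0.1902,0.0548,0.0072],[0.0005,-0.2792,0.9602,0.3078],[0,0,0,1.]])
P=dict(mtx=env.camera_params("wrist")["mtx"],extrinsics=E)
b=pix2plane("w",[[145,174.3],[170,174.4],[260,175.2],[300,175.7],[345,176.1]],.033,P)
s=pix2plane("w",[[115.5,5],[117.5,40],[119.5,80],[121.2,120],[123.2,155]],.033,P)
def line(p):
    m=p.mean(0);d=np.linalg.svd(p-m)[2][0];return m,d
mb,db=line(b);ms,ds=line(s);db*=np.sign(db[1]);ds*=-np.sign(ds[0])
yaw=np.degrees(np.arctan2(-db[0],db[1]))
E
python3 - <<'E'
from tray import *
print(b.round(4).tolist(),s.round(4).tolist(),"yaw",yaw, "side dir",np.degrees(np.arctan2(-ds[1],-ds[0])))
t=np.linalg.solve(np.c_[db,-ds],ms-mb);print("intersection",mb+t[0]*db)
# back rim ends in y: outer end column at left edge end 354
print("far end",pix2plane("w",[354,177],.033,P))
E
```

```text
[[0.6748, -0.1081], [0.6789, -0.0881], [0.6941, -0.0163], [0.701, 0.0156], [0.7086, 0.0516]] [[0.5537, -0.0915], [0.5756, -0.0976], [0.6021, -0.105], [0.6302, -0.1132], [0.6564, -0.1204]] yaw -11.95438303638384 side dir -15.793817245102835
intersection [ 0.67121666 -0.1246931 ]
far end [[0.71074812 0.05866753]]
```

Tray yaw is −11.95°. The rim leans inwards about 3.8°, and its face sits at about y ≈ −3.6 mm. I'll go over the tray with 15–25 mm of clearance to the rims, then down.

Request:
step_arm --pt "1.5 -1 0 0" --pt "4 -2.7 0 0.5" --pt "6.5 -4.4 0 0.5" --pt "8 -5.4 0 0.5" --pt "8 -5.4 0.5 0.5" --pt "8 -5.4 3 0.5" --pt "8 -5.4 6 0.5" --pt "8 -5.4 9 0.5" --pt "8 -5.4 11 0.5" --pt "8 -5.4 12 0.5" --pt "8 -5.4 12 0.5" --pt "8 -5.4 12 0.5"

```text
time_s: 8.3
tcp_pos: [0.6317, -0.0448, 0.2198]
orientation: [0.104, 0.995, 0.0, 0.001]
ft_force: [0.8, 0.6, -0.9]
opening: 0.274
grasp_force: 68.8
```

Request:
step_arm --pt "0 0 0 0" --pt "0 0 0 0" --pt "0 0 0 0"

```text
time_s: 8.6
tcp_pos: [0.6315, -0.045, 0.2198]
orientation: [0.105, 0.995, -0.0, 0.001]
ft_force: [-0.7, 0.8, -2.0]
opening: 0.274
grasp_force: 68.8
```

```bash
cat > st.py <<'E'
from tray import *
s=env.observe();ex=np.array([db[1],-db[0]]);O=np.array([.6726,-.1213])
T=R.from_quat(s["orientation"]).as_matrix();p=s["tcp_pos"]
d=np.array(p[:2])-O
print("t",s["time_s"],"tcp",np.round(p,4),"square yaw",np.degrees(np.arctan2(-T[0,1],T[1,1])).round(2),"corner in tray mm",((d@ex)*1e3+42).round(2),((d@db)*1e3-42).round(2))
F=s["ft_force"];print("F tray x,y,z",np.round([F[:2]@ex,F[:2]@db,F[2]],2),"M",np.round(s["moment"],3),"tilt",T[:,2].round(4))
E
python3 st.py; python3 -c "
from h import *
snap('side','s1')"
```

```text
t 8.6 tcp [ 0.6315 -0.045   0.2198] square yaw -12.01 corner in tray mm -14.03 24.13
F tray x,y,z [-0.9   0.65 -2.  ] M [-0.022 -0.005 -0.009] tilt [ 1.7e-03 -2.0e-04 -1.0e+00]
```

View pics/s1.png

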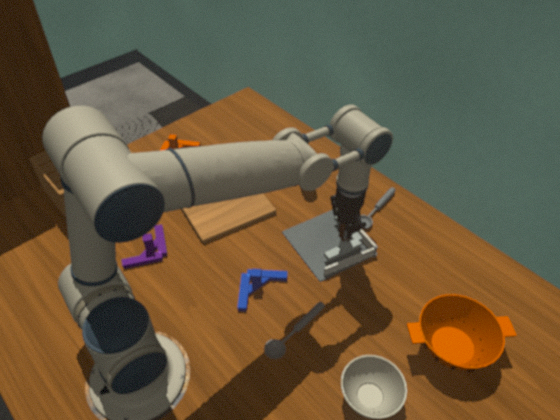

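The side view shows the square inside the tray area at (348,248), clear of both rims. Next is the slow descent.

Request:
step_arm --pt "0 0 0.3 0" --pt "0 0 0.6 0" --pt "0 0 0.9 0" --pt "0 0 1.2 0" --pt "0 0 1.3 0" --pt "0 0 1.3 0" --pt "0 0 1.3 0" --pt "0 0 1.3 0"

```text
time_s: 9.45
tcp_pos: [0.6313, -0.045, 0.2059]
orientation: [0.105, 0.995, -0.0, 0.0]
ft_force: [-0.5, 0.7, -2.5]
opening: 0.267
grasp_force: 68.8
```

```bash
python3 st.py
```

```text
t 9.45 tcp [ 0.6313 -0.045   0.2059] square yaw -12.01 corner in tray mm -14.22 24.08
F tray x,y,z [-0.6   0.6  -2.53] M [ 0.044 -0.009 -0.005] tilt [ 4.e-04 -1.e-04 -1.e+00]
```

Request:
step_arm --pt "-0.3 0 0 0" --pt "-0.6 0 0 0" --pt "-0.9 0 0 0" --pt "-1.1 0 0 0" --pt "-1.2 0 0 0" --pt "-1.2 0 0 0" --pt "-1.2 0 0 0"

```text
time_s: 10.15
tcp_pos: [0.6427, -0.0475, 0.2055]
orientation: [0.105, 0.995, -0.0, -0.001]
ft_force: [-4.0, 0.1, -1.0]
opening: 0.276
grasp_force: 69.0
```

Request:
step_arm --pt "-0.05 0 0 0" --pt "-0.1 0 0 0" --pt "-0.1 0 0 0" --pt "-0.1 0 0 0"

```text
time_s: 10.55
tcp_pos: [0.6432, -0.0476, 0.2055]
orientation: [0.104, 0.995, -0.0, -0.002]
ft_force: [-9.0, 0.1, 2.2]
opening: 0.269
grasp_force: 69.2
```

```bash
python3 st.py
```

```text
t 10.55 tcp [ 0.6432 -0.0476  0.2055] square yaw -11.98 corner in tray mm -2.03 23.99
F tray x,y,z [-8.78 -1.76  2.23] M [0.183 1.355 0.506] tilt [-3.e-03  1.e-04 -1.e+00]
```

Contact with the back rim, but the resultant is near the toe (Mz 0.5). I'll turn slightly anticlockwise to get flush.

Request:
step_arm --pt "0 0 0 -0.3" --pt "0 0 0 -0.3" --pt "0 0 0 -0.3"

```text
time_s: 10.85
tcp_pos: [0.6433, -0.0477, 0.2055]
orientation: [0.102, 0.995, -0.0, -0.001]
ft_force: [-7.7, -0.3, 1.3]
opening: 0.269
grasp_force: 69.0
```

```bash
python3 st.py
```

```text
t 10.85 tcp [ 0.6433 -0.0477  0.2055] square yaw -11.7 corner in tray mm -1.91 23.89
F tray x,y,z [-7.44 -1.86  1.27] M [0.074 1.175 0.357] tilt [-2.6e-03 -1.0e-04 -1.0e+00]
```

Request:
step_arm --pt "0 0 0 -0.3" --pt "0 0 0 -0.3" --pt "0 0 0 -0.3"

```text
time_s: 11.15
tcp_pos: [0.6433, -0.0478, 0.2055]
orientation: [0.1, 0.995, -0.0, -0.001]
ft_force: [-6.1, 0.4, 1.1]
opening: 0.268
grasp_force: 69.2
```

```bash
python3 st.py
```

```text
t 11.15 tcp [ 0.6433 -0.0478  0.2055] square yaw -11.43 corner in tray mm -1.86 23.81
F tray x,y,z [-6.08 -0.88  1.09] M [0.027 1.137 0.054] tilt [-2.5e-03 -1.0e-04 -1.0e+00]
```

Flush on the back rim (resultant 9 mm from the grip). I'll back off 1.5 mm, slide towards the side rim, and come back to light contact.

Request:
step_arm --pt "0.15 0 0 0" --pt "0.15 -0.3 0 0" --pt "0.15 -0.7 0 0" --pt "0.15 -1.1 0 0" --pt "0.15 -1.4 0 0" --pt "0.15 -1.6 0 0" --pt "0.15 -1.6 0 0" --pt "0.1 -1.6 0 0" --pt "0.05 -1.6 0 0" --pt "0 -1.6 0 0" --pt "0 -1.6 0 0" --pt "0 -1.6 0 0"

```text
time_s: 12.35
tcp_pos: [0.6401, -0.0633, 0.2056]
orientation: [0.099, 0.995, -0.0, -0.002]
ft_force: [-6.5, 0.2, 0.1]
opening: 0.266
grasp_force: 69.2
```

```bash
python3 st.py
```

```text
t 12.35 tcp [ 0.6401 -0.0633  0.2056] square yaw -11.41 corner in tray mm -1.77 8.02
F tray x,y,z [-6.41 -1.16  0.06] M [ 0.055  1.12  -0.016] tilt [-3.1e-03  1.0e-04 -1.0e+00]
```

Request:
step_arm --pt "0 -0.1 0 0" --pt "0 -0.2 0 0" --pt "0 -0.3 0 0" --pt "0 -0.4 0 0" --pt "0 -0.4 0 0"

```text
time_s: 12.85
tcp_pos: [0.6395, -0.0664, 0.2049]
orientation: [0.099, 0.995, 0.001, -0.002]
ft_force: [-3.0, 2.7, -2.0]
opening: 0.271
grasp_force: 69.0
```

```bash
python3 st.py
```

```text
t 12.85 tcp [ 0.6395 -0.0664  0.2049] square yaw -11.37 corner in tray mm -1.76 4.84
F tray x,y,z [-3.51  1.97 -1.99] M [0.59  0.782 0.035] tilt [-0.0028  0.0021 -1.    ]
```

Request:
step_arm --pt "0 -0.1 0 0" --pt "0 -0.2 0 0" --pt "0 -0.3 0 0" --pt "0 -0.3 0 0"

```text
time_s: 13.25
tcp_pos: [0.6389, -0.0691, 0.2048]
orientation: [0.099, 0.995, 0.001, -0.002]
ft_force: [-3.8, 4.5, -2.5]
opening: 0.274
grasp_force: 69.0
```

```bash
python3 st.py
```

```text
t 13.25 tcp [ 0.6389 -0.0691  0.2048] square yaw -11.36 corner in tray mm -1.75 2.11
F tray x,y,z [-4.63  3.64 -2.49] M [ 0.754  0.743 -0.048] tilt [-0.0028  0.0027 -1.    ]
```

Request:
step_arm --pt "0 -0.1 0 0" --pt "0 -0.2 0 0" --pt "0 -0.3 0 0" --pt "0 -0.3 0 0"

```text
time_s: 13.65
tcp_pos: [0.6384, -0.0716, 0.2049]
orientation: [0.099, 0.995, 0.002, -0.001]
ft_force: [-3.1, 5.8, -1.9]
opening: 0.27
grasp_force: 69.2
```

```bash
python3 st.py
```

```text
t 13.65 tcp [ 0.6384 -0.0716  0.2049] square yaw -11.35 corner in tray mm -1.75 -0.45
F tray x,y,z [-4.25  5.02 -1.94] M [ 1.083  0.712 -0.118] tilt [-0.0026  0.0035 -1.    ]
```

Request:
step_arm --pt "0 -0.1 0 0" --pt "0 -0.15 0 0" --pt "0 -0.15 0 0"

```text
time_s: 13.95
tcp_pos: [0.6381, -0.0731, 0.2049]
orientation: [0.099, 0.995, 0.002, -0.001]
ft_force: [-3.8, 6.0, -2.3]
opening: 0.27
grasp_force: 69.2
```

```bash
python3 st.py
```

```text
t 13.95 tcp [ 0.6381 -0.0731  0.2049] square yaw -11.35 corner in tray mm -1.73 -1.95
F tray x,y,z [-4.98  5.05 -2.33] M [ 1.12   0.723 -0.073] tilt [-0.0026  0.0036 -1.    ]
```

Request:
step_arm --pt "0 -0.05 0 0" --pt "0 -0.1 0 0" --pt "0 -0.1 0 0"

```text
time_s: 14.25
tcp_pos: [0.6379, -0.074, 0.2049]
orientation: [0.099, 0.995, 0.002, -0.002]
ft_force: [-3.8, 5.8, -1.4]
opening: 0.267
grasp_force: 69.1
```

```bash
python3 st.py
```

```text
t 14.25 tcp [ 0.6379 -0.074   0.2049] square yaw -11.35 corner in tray mm -1.74 -2.88
F tray x,y,z [-4.88  4.9  -1.36] M [ 1.089  0.728 -0.176] tilt [-0.0027  0.0037 -1.    ]
```

Request:
step_arm --pt "0 -0.05 0 0" --pt "0 -0.1 0 0" --pt "0 -0.1 0 0"

```text
time_s: 14.55
tcp_pos: [0.6377, -0.075, 0.2049]
orientation: [0.099, 0.995, 0.002, -0.002]
ft_force: [-4.4, 5.6, -2.3]
opening: 0.266
grasp_force: 69.1
```

```bash
python3 st.py
```

```text
t 14.55 tcp [ 0.6377 -0.075   0.2049] square yaw -11.35 corner in tray mm -1.74 -3.91
F tray x,y,z [-5.44  4.58 -2.3 ] M [ 1.112  0.704 -0.069] tilt [-0.0027  0.0037 -1.    ]
```

Request:
step_arm --pt "0 -0.05 0 0" --pt "0 -0.1 0 0" --pt "0 -0.1 0 0"

```text
time_s: 14.85
tcp_pos: [0.6376, -0.0756, 0.2049]
orientation: [0.099, 0.995, 0.002, -0.001]
ft_force: [-3.5, 6.7, -2.1]
opening: 0.273
grasp_force: 69.2
```

```bash
python3 st.py
```

```text
t 14.85 tcp [ 0.6376 -0.0756  0.2049] square yaw -11.34 corner in tray mm -1.75 -4.57
F tray x,y,z [-4.83  5.84 -2.05] M [ 1.325  0.688 -0.134] tilt [-0.0025  0.0044 -1.    ]
```

Request:
step_arm --pt "0 -0.05 0 0" --pt "0 -0.05 0 0" --pt "0 -0.05 0 0"

```text
time_s: 15.15
tcp_pos: [0.6375, -0.0758, 0.2049]
orientation: [0.099, 0.995, 0.002, -0.001]
ft_force: [-3.1, 8.3, -0.9]
opening: 0.27
grasp_force: 69.2
```

```bash
python3 st.py
```

```text
t 15.15 tcp [ 0.6375 -0.0758  0.2049] square yaw -11.32 corner in tray mm -1.74 -4.73
F tray x,y,z [-4.71  7.5  -0.93] M [ 1.546  0.616 -0.126] tilt [-0.0023  0.005  -1.    ]
```

Seated at y ≈ −4.7 mm: the motion has stopped and the force rises. Now up to about 10 N on both rims.

Request:
step_arm --pt "-0.05 -0.03 0 0" --pt "-0.1 -0.06 0 0" --pt "-0.1 -0.06 0 0" --pt "-0.1 -0.06 0 0"

```text
time_s: 15.55
tcp_pos: [0.6379, -0.076, 0.205]
orientation: [0.098, 0.995, 0.003, -0.003]
ft_force: [-7.3, 11.2, 1.2]
opening: 0.271
grasp_force: 69.6
```

```bash
python3 st.py
```

```text
t 15.55 tcp [ 0.6379 -0.076   0.205 ] square yaw -11.29 corner in tray mm -1.3 -4.89
F tray x,y,z [-9.5   9.42  1.24] M [ 1.837  1.255 -0.172] tilt [-0.0044  0.0062 -1.    ]
```

Request:
step_arm --pt "-0.03 -0.03 0 0.1" --pt "-0.03 -0.03 0 0.2" --pt "-0.03 -0.03 0 0.2" --pt "-0.03 -0.03 0 0.2"

```text
time_s: 15.95
tcp_pos: [0.638, -0.0761, 0.205]
orientation: [0.1, 0.995, 0.003, -0.003]
ft_force: [-7.9, 12.1, 1.2]
opening: 0.271
grasp_force: 69.5
```

```bash
python3 st.py
```

```text
t 15.95 tcp [ 0.638  -0.0761  0.205 ] square yaw -11.46 corner in tray mm -1.18 -4.97
F tray x,y,z [-10.2   10.22   1.23] M [2.021 1.392 0.109] tilt [-0.005   0.0067 -1.    ]
```

Both are at about 10 N with the moment near zero, so the edges are flush. Holding for over two seconds.

Request:
step_arm --pt "0 0 0 0" --pt "0 0 0 0" --pt "0 0 0 0" --pt "0 0 0 0" --pt "0 0 0 0" --pt "0 0 0 0" --pt "0 0 0 0" --pt "0 0 0 0" --pt "0 0 0 0" --pt "0 0 0 0" --pt "0 0 0 0" --pt "0 0 0 0"

```text
time_s: 17.15
tcp_pos: [0.638, -0.0761, 0.205]
orientation: [0.1, 0.995, 0.003, -0.003]
ft_force: [-8.9, 11.4, 1.2]
opening: 0.266
grasp_force: 69.5
```

```bash
python3 st.py; python3 - <<'E'
from h import *
im=snap("wrist","w4")
E
```

```text
t 17.15 tcp [ 0.638  -0.0761  0.205 ] square yaw -11.46 corner in tray mm -1.17 -4.96
F tray x,y,z [-11.02   9.29   1.17] M [1.987 1.371 0.123] tilt [-0.005   0.0067 -1.    ]
```

View pics/w4.png

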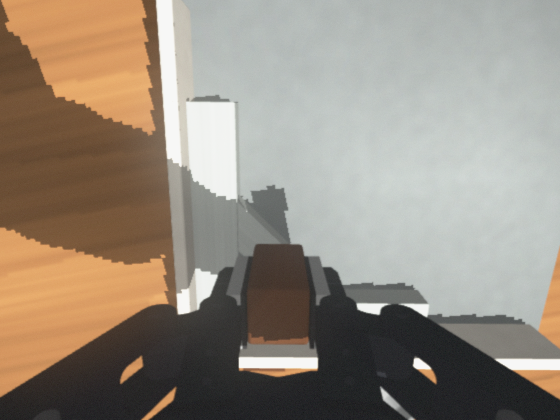

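Request:
step_arm --pt "0 0 0 0" --pt "0 0 0 0" --pt "0 0 0 0" --pt "0 0 0 0" --pt "0 0 0 0" --pt "0 0 0 0" --pt "0 0 0 0" --pt "0 0 0 0" --pt "0 0 0 0" --pt "0 0 0 0" --pt "0 0 0 0" --pt "0 0 0 0"

```text
time_s: 18.4
tcp_pos: [0.638, -0.0761, 0.205]
orientation: [0.1, 0.995, 0.003, -0.003]
ft_force: [-9.3, 11.8, 2.2]
opening: 0.268
grasp_force: 69.5
```

```bash
python3 st.py
```

```text
t 18.4 tcp [ 0.638  -0.0761  0.205 ] square yaw -11.46 corner in tray mm -1.17 -4.96
F tray x,y,z [-11.51   9.58   2.19] M [2.028 1.392 0.092] tilt [-0.005   0.0066 -1.    ]
```

The wrist view shows the side leg (columns 187–237) lying parallel and tight against the rim over its whole length. It has held for 2.4 s; I'll hold a little longer, then draw it out diagonally and lift.

Request:
step_arm --pt "0 0 0 0" --pt "0 0 0 0" --pt "0 0 0 0" --pt "0.08 0.08 0 0" --pt "0.16 0.16 0 0" --pt "0.24 0.24 0 0" --pt "0.35 0.35 0 0" --pt "0.5 0.5 0 0" --pt "0.8 0.8 0 0" --pt "1.2 1.2 0 0" --pt "1.6 1.6 0 0" --pt "2 2 0 0"

```text
time_s: 19.6
tcp_pos: [0.623, -0.0553, 0.2058]
orientation: [0.101, 0.995, -0.0, 0.0]
ft_force: [0.6, 0.6, -2.2]
opening: 0.268
grasp_force: 69.1
```

Request:
step_arm --pt "0 0 0 0" --pt "0 0 -0.5 0" --pt "0 0 -2 0" --pt "0 0 -4 0" --pt "0 0 -6.5 0" --pt "0 0 -9 0" --pt "0 0 -11.5 0" --pt "0 0 -13 0" --pt "0 0 -13.3 0" --pt "0 0 -13.3 0" --pt "0 0 -13.3 0"

```text
time_s: 20.7
tcp_pos: [0.6232, -0.0556, 0.337]
orientation: [0.101, 0.995, 0.0, -0.001]
ft_force: [-0.2, -1.0, -2.1]
opening: 0.271
grasp_force: 69.2
```

```bash
python3 st.py
```

```text
t 20.7 tcp [ 0.6232 -0.0556  0.337 ] square yaw -11.61 corner in tray mm -19.9 12.01
F tray x,y,z [ 0.02 -1.03 -2.06] M [0.003 0.043 0.015] tilt [-2.6e-03  3.0e-04 -1.0e+00]
```

Request:
step_arm --pt "-1.5 1.2 0 0" --pt "-4.2 3.3 0 0" --pt "-7 5.5 0 0" --pt "-8.5 6.7 0 0" --pt "-8.5 6.7 0 0" --pt "-8.5 6.7 0 0" --pt "-8.5 6.7 0 0"

```text
time_s: 21.4
tcp_pos: [0.7196, -0.0075, 0.3378]
orientation: [0.101, 0.995, -0.0, -0.001]
ft_force: [-0.2, -0.1, -1.6]
opening: 0.274
grasp_force: 69.1
```

```bash
python3 - <<'E'
from h import *
P=env.camera_params("wrist");im=snap("wrist","w5");print(env.observe()["tcp_pos"])
g=im[...,1].astype(int)
for r in(5,30,60,90,120,150):print(r,g[r,95:150].tolist())
for c in(145,170,260,300,340):print(c,g[160:195,c].tolist())
np.save("E5.npy",P["extrinsics"])
cv2.imwrite("pics/c5.png",cv2.resize(im[0:195,80:345,::-1],None,fx=3,fy=3,interpolation=2))
E
```

```text
[ 0.71954355 -0.00765765  0.33838691]
5 [171, 163, 143, 166, 243, 247, 247, 247, 247, 247, 247, 241, 215, 195, 195, 194, 196, 192, 193, 193, 192, 193, 191, 191, 191, 190, 191, 189, 185, 185, 183, 183, 183, 183, 185, 183, 183, 184, 183, 185, 183, 183, 185, 184, 185, 185, 185, 185, 187, 186, 186, 187, 187, 185, 184]
30 [161, 160, 162, 162, 158, 127, 178, 244, 247, 247, 247, 247, 247, 247, 238, 208, 200, 198, 198, 199, 198, 197, 194, 193, 194, 194, 194, 193, 195, 194, 190, 188, 187, 185, 186, 186, 186, 187, 185, 186, 185, 185, 186, 187, 187, 187, 186, 186, 187, 188, 189, 189, 186, 188, 185]
60 [149, 147, 147, 147, 146, 145, 145, 145, 143, 149, 241, 247, 247, 247, 247, 247, 247, 242, 218, 203, 200, 198, 200, 198, 197, 196, 195, 195, 196, 196, 197, 198, 198, 190, 188, 190, 188, 187, 190, 189, 189, 190, 188, 188, 188, 188, 189, 189, 187, 189, 188, 188, 188, 188, 188]
90 [86, 85, 88, 89, 90, 89, 92, 90, 92, 89, 92, 90, 106, 187, 244, 247, 247, 247, 247, 247, 246, 231, 203, 202, 201, 200, 201, 197, 197, 198, 198, 197, 196, 199, 198, 198, 189, 187, 185, 185, 188, 189, 186, 186, 189, 187, 184,
[... 742 characters left out ...]
 105, 111, 107, 110, 110, 110, 107, 109, 109, 121, 138, 137, 140, 139, 140, 149, 165, 168, 167, 168, 169, 165, 149, 101, 82, 81, 77, 79, 78, 81, 82, 80, 82, 79]
260 [201, 200, 202, 199, 197, 181, 129, 122, 124, 124, 125, 135, 147, 152, 147, 152, 173, 236, 247, 247, 247, 247, 247, 247, 246, 194, 170, 169, 171, 169, 158, 118, 113, 132, 172]
300 [198, 200, 199, 196, 198, 179, 123, 115, 114, 116, 116, 124, 138, 144, 143, 148, 159, 228, 247, 247, 247, 247, 247, 247, 247, 182, 120, 115, 116, 116, 118, 116, 114, 118, 118]
340 [210, 211, 208, 210, 210, 209, 209, 209, 190, 123, 114, 117, 133, 143, 142, 143, 150, 215, 247, 247, 247, 247, 247, 247, 247, 238, 180, 168, 170, 170, 170, 172, 172, 175, 174]
```

View pics/c5.png

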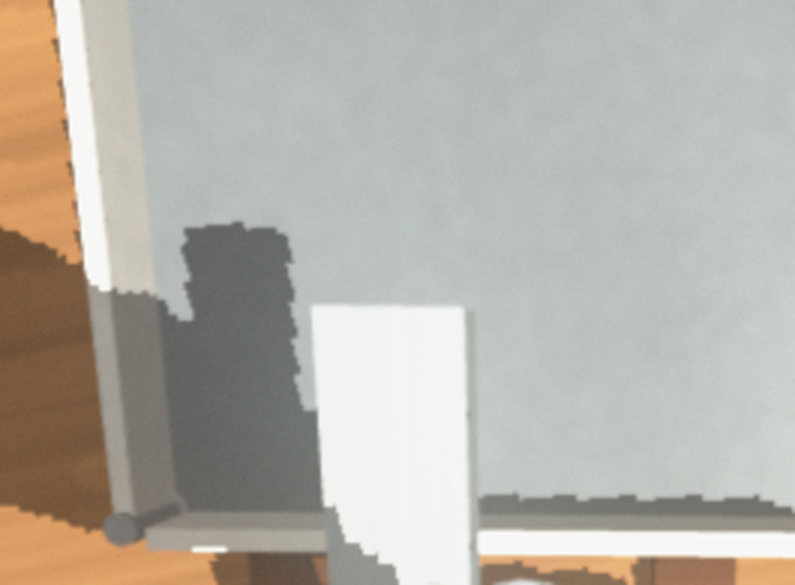

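The crop shows the loose rim now turned outwards, its inner top edge running from (107,5) to (122,150). Next I check the angle and work out the move back to the board.

```bash
python3 - <<'E'
from h import *
import tray
P=dict(mtx=env.camera_params("wrist")["mtx"],extrinsics=np.load("E5.npy"))
b=pix2plane("w",[[145,176],[170,176.1],[260,176.4],[300,176.6],[340,176.8]],.033,P)
s=pix2plane("w",[[107.3,5],[110,30],[113.2,60],[116.4,90],[119,120],[122,150]],.033,P)
mb,d1=tray.line(b);ms,d2=tray.line(s)
a1=np.degrees(np.arctan2(-d1[0],d1[1]));a2=np.degrees(np.arctan(d2[1]/d2[0]));print((a1+90)%180-90,a2)
o=env.observe();T=R.from_quat(o["orientation"]).as_matrix();p=o["tcp_pos"]
print(p,(T.T@(np.array([.4818,.3184,p[2]])-p)*100).round(2),np.degrees(np.arctan2(-T[0,1],T[1,1])))
E
```

```text
-11.872076223964953 -13.068931728712377
[ 0.71954355 -0.00765765  0.33838691] [2.987e+01 2.713e+01 2.000e-02] -11.648266149263216
```

The camera says about 1.2° of residual lean, but the force balance says flush. I'll check the camera's own bias against the tray's rigid sheet edge, which is parallel to x.

```bash
python3 - <<'E'
from h import *
import tray
K=env.camera_params("wrist")["mtx"]
for f,Ex in(("w3",tray.E),("w5",np.load("E5.npy"))):
    P=dict(mtx=K,extrinsics=Ex);im=cv2.imread(f"pics/{f}.png").astype(int)
    d=im[...,0]-im[...,2] # blue minus red: grey vs wood
    pts=[]
    for r in range(3,160,6):
        row=cv2.GaussianBlur(d[r:r+1].astype(np.float32),(3,1),0)[0]
        for c in range(320,420):
            if row[c]>-40 and row[c+1]<=-40:
                pts.append((c+(row[c]+40)/(row[c]-row[c+1]),r));break
    pts=np.array(pts)
    w=pix2plane("w",pts,.003,P);m,e=tray.line(w);res=(w-m)@[-e[1],e[0]]
    k=abs(res)<.002;m,e=tray.line(w[k]);print(f,k.sum(),pts[:2],pts[-2:],"sheet edge yaw",np.degrees(np.arctan(e[1]/e[0])))
    # side rim top, inner & foot of inner face
E
```

```text
w3 27 [[366.21264648   3.        ]
 [365.72665405   9.        ]] [[354.76379395 153.        ]
 [354.38595581 159.        ]] sheet edge yaw -12.169738582976423
w5 27 [[367.40447998   3.        ]
 [366.97674561   9.        ]] [[356.50909424 153.        ]
 [356.10494995 159.        ]] sheet edge yaw -12.1614679825314
```

```bash
python3 - <<'E'
from h import *
import tray
K=env.camera_params("wrist")["mtx"]
def rep(n,uv,z,P):
    w=pix2plane("w",uv,z,P);m,e=tray.line(w);print(n,"yaw",np.degrees(np.arctan(e[1]/e[0])).round(2),"resid mm",(((w-m)@[-e[1],e[0]])*1e3).round(2))
    c,s=np.cos(np.radians(-12)),np.sin(np.radians(-12));d=w-[.6726,-.1213];print("   tray xy mm",(d@np.array([[c,-s],[s,c]])*1e3).round(1).tolist())
P=dict(mtx=K,extrinsics=np.load("E5.npy"))
rep("after top",[[107.3,5],[110,30],[113.2,60],[116.4,90],[119,120],[122,150]],.033,P)
rep("after foot",[[122.5,5],[125.3,30],[127.7,60],[130.5,90],[133.8,120],[137,150]],.003,P)
rep("after outer top",[[98.2,5],[101.1,30],[104.4,60],[107.9,90],[111.6,120],[115,150]],.033,P)
rep("before top",[[115.5,5],[117.5,40],[119.5,80],[121.2,120],[123.2,155]],.033,tray.P)
rep("before foot",[[131.5,5],[132.7,40],[134,80],[136,120],[137.2,155]],.003,tray.P)
# top camera
env.snapshot("top")
E
```

```text
after top yaw -13.07 resid mm [-0.14 -0.02  0.11  0.24 -0.08 -0.11]
   tray xy mm [[-123.4, -1.6], [-107.4, -1.8], [-87.3, -2.1], [-66.4, -2.3], [-44.4, -3.0], [-21.4, -3.5]]
after foot yaw -12.52 resid mm [ 0.01  0.28 -0.17 -0.31 -0.02  0.2 ]
   tray xy mm [[-131.7, -3.0], [-113.9, -2.9], [-91.6, -3.5], [-68.4, -3.9], [-44.0, -3.8], [-18.5, -3.8]]
after outer top yaw -12.52 resid mm [ 0.04  0.04 -0.09 -0.09  0.08  0.01]
   tray xy mm [[-123.4, -8.1], [-107.3, -8.3], [-87.3, -8.6], [-66.3, -8.8], [-44.4, -8.8], [-21.4, -9.1]]
before top yaw -15.79 resid mm [-0.08  0.09  0.09 -0.15  0.05]
   tray xy mm [[-122.5, 4.4], [-99.8, 3.1], [-72.3, 1.2], [-43.1, -0.9], [-16.0, -2.5]]
before foot yaw -15.79 resid mm [ 0.1  -0.02 -0.23  0.14  0.01]
   tray xy mm [[-130.7, 4.3], [-105.5, 2.5], [-75.1, 0.3], [-42.7, -1.4], [-12.6, -3.6]]
```

By the foot and the outer edge, the rim is within about 0.4° of square, which is inside the measuring error. The earlier force balance rules out toe-only contact, so I accept it. Back to the board.

Request:
step_arm --pt "1.5 1.4 0 1" --pt "4 3.6 0 2.5" --pt "7 6.3 0 4.5" --pt "10 9.1 0 6.5" --pt "13 11.8 0 8.5" --pt "16 14.5 0 10.5" --pt "19 17.2 0 12" --pt "22 20 0 13.5" --pt "25 22.7 0 15" --pt "27.5 25 0 16" --pt "29.3 26.6 0 16.4" --pt "29.9 27.1 0 16.4"

```text
time_s: 22.7
tcp_pos: [0.48, 0.3197, 0.3394]
orientation: [0.241, 0.971, 0.001, 0.0]
ft_force: [-0.2, -0.4, -2.4]
opening: 0.268
grasp_force: 69.2
```

Request:
step_arm --pt "0 0 0 0" --pt "0 0 0 0" --pt "0 0 2 0" --pt "0 0 4.5 0" --pt "0 0 7 0" --pt "0 0 9 0" --pt "0 0 10.5 0" --pt "0 0 11.3 0" --pt "0 0 11.6 0" --pt "0 0 11.6 0" --pt "0 0 11.6 0"

```text
time_s: 23.8
tcp_pos: [0.4821, 0.3187, 0.224]
orientation: [0.242, 0.97, 0.001, 0.001]
ft_force: [0.4, 0.3, -2.6]
opening: 0.269
grasp_force: 69.3
```

```bash
python3 st.py
```

```text
t 23.8 tcp [0.4821 0.3187 0.224 ] square yaw -28.02 corner in tray mm -235.47 348.97
F tray x,y,z [ 0.29  0.4  -2.61] M [ 0.023  0.011 -0.043] tilt [ 0.0017  0.001  -1.    ]
```

Lowering in small steps until it is resting.

Request:
step_arm --pt "0 0 0.1 0" --pt "0 0 0.2 0" --pt "0 0 0.3 0" --pt "0 0 0.4 0" --pt "0 0 0.45 0" --pt "0 0 0.45 0" --pt "0 0 0.45 0"

```text
time_s: 24.5
tcp_pos: [0.4818, 0.3186, 0.2192]
orientation: [0.242, 0.97, 0.0, 0.0]
ft_force: [-4.0, -1.6, 6.0]
opening: 0.273
grasp_force: 70.2
```

```bash
python3 st.py
```

```text
t 24.5 tcp [0.4818 0.3186 0.2192] square yaw -28.01 corner in tray mm -235.82 348.82
F tray x,y,z [-3.62 -2.42  5.98] M [-0.277  0.478 -0.008] tilt [ 6.e-04  4.e-04 -1.e+00]
```

Request:
step_arm --pt "0 0 0 0" --pt "0 0 0 0" --pt "0 0 0 0" --pt "0 0 0 0" --pt "0 0 0 0" --pt "0 0 0 0" --pt "0 0 0 0" --pt "0 0 0 0" --gripper 1

```text
time_s: 25.3
tcp_pos: [0.4818, 0.3186, 0.2182]
orientation: [0.242, 0.97, 0.0, -0.0]
ft_force: [-0.8, -0.3, -0.2]
opening: 0.997
grasp_force: 0.0
```

Request:
step_arm --pt "0 0 -0.5 0" --pt "0 0 -2 0" --pt "0 0 -4 0" --pt "0 0 -6.5 0" --pt "0 0 -9 0" --pt "0 0 -11 0" --pt "0 0 -12 0" --pt "0 0 -12 0" --pt "0 0 -12 0"

```text
time_s: 26.2
tcp_pos: [0.4817, 0.3185, 0.3377]
orientation: [0.242, 0.97, -0.0, -0.0]
ft_force: [-0.3, -0.5, -0.5]
opening: 1.002
grasp_force: 0.0
```

```bash
python3 look.py w6 .018; python3 - <<'E'
from h import *
import cv2
t=snap("top","top2"); w=cv2.imread("pics/w6.png")
a=cv2.resize(t[100:320,100:400,::-1],(400,293));b=cv2.resize(w,(390,293));cv2.imwrite("pics/fin.png",np.hstack([a,b]))
E
```

```text
26.2 [0.4817 0.3185 0.3377] [[-0.883, 0.47], [0.47, 0.883]] [-0.3  -0.46 -0.47] [0.011 0.002 0.061]
square_grip [([278.7, 217.5], 0.86, [0.4844, 0.3174])]
square_back_heel [([249.6, 250.0], 0.75, [0.509, 0.2751])]
square_back_toe [([363.8, 249.7], 0.77, [0.5564, 0.3648])]
square_side_heel [([230.2, 234.6], 0.9, [0.4883, 0.2672])]
square_side_toe [([229.7, 108.1], 0.75, [0.3966, 0.3203])]
square [([233.1, 243.1], 0.63, [0.4985, 0.2632])]
```

View pics/fin.png

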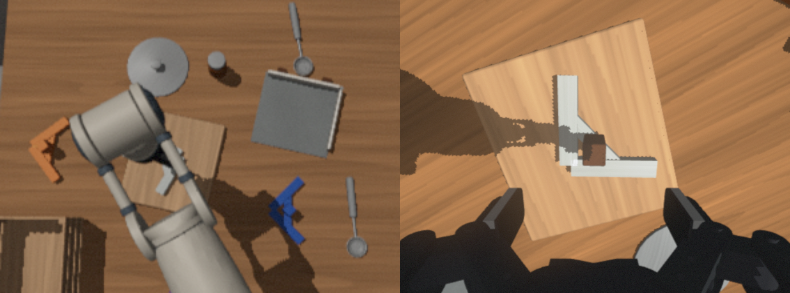

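The pictures show the square flat on the board with its handle at right-hand pixel (594,150). The tray corner is square and the other things are where they were. Handing in.

```bash
python3 -c "
from plant import env
print(env.hand_in())"
```

```text
the job is handed in; nothing more can be done
None
```

I pressed the square flush into the tray corner at about 10 N on each rim for over two seconds, then laid it flat on the board and handed in. By camera the rim ended within about 0.4–1° of square, near the measuring error; the hand-in returned no verdict.

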